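Feel for the release notch of the nozzle case

ROBOT

A 6-joint arm with a two-finger parallel gripper is mounted at the origin on the work surface. World frame = base frame: x ahead of the robot, y to its left, z up, the work surface at z = 0. Lengths are in m, angles in rad, forces in N, time in s.
With the tool pointing down it reaches from about 0.425 to 0.95 m from the base axis. Payload 3.5 kg.
Tool frame: the origin (TCP) lies between the finger pads; the fingertips stand 19 mm ahead of it and the grasp point (between the pads) is the TCP (tip_reach is the distance from the TCP to the fingertips, in m); x points along the fingers, z is the direction in which the jaws open and shut, and the axes are right-handed (so a half turn about x gives the same grasp; the last joint's range is limited). The gripper opens to 85 mm and grips with 20 to 120 N. Pads are 22 mm wide; open, the fingers measure 114 mm over their backs; the gripper's body (76 mm by 85 mm) begins 54 mm behind the grasp point. The pads swing forward as they close: fully open they stand 13 mm farther back than shut.
Start: joints at [1.151, 0.286, 1.577, -0, 1.279, -0.15], TCP at [0.18, 0.651, 0.25] pointing down, gripper open.
Joint ranges: [-2.77, 2.77], [-0.9, 2.22], [0.21, 2.48], [-1.53, 4.67], [0.24, 2.81], [-2.84, 2.84]. Speed limits (rad/s): [2.79, 2.79, 3.14, 3.14, 3.14, 3.14].

INTERFACE

Orientations are given as a 3x3 rotation matrix whose columns are the frame's x, y, z axes.
In Python, from cell import observe, camera, camera_info, hand_in, tip_reach gives the robot as it stands. The module is installed in compiled form; this text tells all that it offers.
- The arm moves only by the shell command python3 -m crank 'ROWS' [OPENING]. ROWS is a JSON object of lists of equal length, an entry for each row: "travel": the shift along the tool's x, y, z in m, a list of three; "delta_rot": the turn, a rotation vector about the tool's x, y, z in rad, a list of three. In form: {"travel": [[x, y, z], ...], "delta_rot": [[wx, wy, wz], ...]}. A call has 1 to 8 rows; each row shifts and turns the commanded pose from where the row before left it, along the tool's axes as they then stand; what a row does not reach is not made up. A row lasts 1/12 s, in which the tool goes at most 41.7 mm and 7.16 degrees, less where a joint would pass 70% of its speed; a pose out of reach is approached as far as the arm can. A call with a gripper value outside its range is refused whole. OPENING is the finger opening in m, from 0 to 0.0854, set as the call begins (- or left out, the last holds). The fingers move at their own pace and stop on an object; the grip force is fixed at half the most. Time passes only in rows, so rows that do not move let the fingers close. It gives the time, the measured TCP pose, the force and the opening at its end, in the units of the state.
- observe(): the state, without advancing time (a new reading comes with each control period).
- camera(name): name is "side" or "top"; returns (picture, depth): 400x640x3 uint8, red, green, blue; 400x640 float32, m along the optical axis (not along the pixel's ray), 0 where there is no reading.
- camera_info(name): a dict with "camera_matrix" (3x3 intrinsics, pixels), "k1" (the pictures are not rectified: a ray, as slopes to the right and down, at radius r is drawn at 1 + k1 r^2 times it, then the intrinsics apply), "rvec" (rotation vector, rad) and "tvec" (3), from world to camera coordinates, as OpenCV has them. Camera axes: x right, y down, z forward; pixel columns grow to the right and rows downward; lengths in m; the calibration is good to about 2 mm. A picture is of the moment at which its call begins. camera_info takes no time and is no camera call.
- hand_in(): hands the job in, once; it reports no verdict.
The state is a dict: "t": time; "joint_pos": joint angles; "qd": joint speeds; "joint_torque": joint torques, N m; "eef_pos": TCP position; "tool_rot": TCP orientation; "contact_force": force on the tool from outside, world axes, zero at the start; "wrist_torque": the same for the moment, N m; "width": opening from 0.0 (shut) to 1.0 (fully open).
Only numpy, scipy, OpenCV 4.12 (cv2) and the standard library are available. Lean on these libraries where they do the work, as an engineer would, in place of code of your own. Each camera call takes 0.05 s, during which the arm holds its last target.

TASK

The long metal piping-nozzle case is latched shut. With the fingers shut, start at either end of its low front rail and feel your way along the top of the rail until you find the notch; then press the release key inside the notch fully down, so that the lid pops ajar, and come away. Do not pull or push the lid with the fingers, and leave everything else where it stands.

Things in the scene. Friction and masses are not known exactly. Their poses are not given: they have to be found in the camera images.
- case: fixed bare-metal case, 390 mm long (y), 190 mm deep (x). Origin on the table under the middle of its front rail; +x away from the robot to the case's body, +y along the rail to the robot's left, z up. The rail is a flat ledge along the robot's side: x -20 to +20, y -180 to +180 mm, top 60 mm up. From x = 20 mm on, case and lid are 72 mm high; so are 15 mm wide caps closing the rail's ends
- rail_left (a point): left end of the rail: middle of its width, on its top (60 mm up), at the left end cap; axes as the case. Somewhere in the rail is one notch, 46 mm long in y, cut across its full width, front open; its middle lies anywhere within 55 mm either side of the rail's middle and is not reported
- rail_right (a point): right end of the rail: middle of its width, on its top (60 mm up), at the right end cap; axes as the case. The top of the rail is even (steps under 0.1 mm), so a lightly pressing fingertip loses contact only in the notch
- key (a joint): how far the release key is pressed straight down, m: 0 at the start, 0.008 fully down at its stop. It needs about 9 N, has no spring and stays where it is left. The key is a flat bar of the same metal, 36 mm wide (x), that runs hidden inside the rail and is bare only in the notch, where it fills its whole 46 mm; its top is 10 mm below the rail's top (50 mm above the table) until pressed
- lid (a joint): opening of the lid, rad: 0 shut, 0.08 when the key is fully down (front edge up 11 mm); driven by the key, 10 rad per m, and stays ajar. The lid is a plate 142 by 240 mm, 6 mm thick, its top 72 mm above the table, its front edge at x = 24 mm of the case, hinged at the far edge
- nozzle_a: loose piping nozzle, a steel cone 28 mm across the foot and 36 mm high, standing on the left end of the top of the case, behind the rail; origin at the centre of its foot; leave alone
- nozzle_b: loose piping nozzle, a steel cone 32 mm across the foot and 40 mm high, standing on the right end of the top of the case, behind the rail; origin at the centre of its foot; leave alone
- nozzle_c: loose piping nozzle, a steel cone 38 mm across the foot and 48 mm high, standing on the table to the left; origin at the centre of its foot; leave alone
- jar: loose closed jar, 64 mm across, 85 mm high, on the table to the left; origin at the centre of its underside; leave alone
- bowl: loose green bowl, 120 mm across, 50 mm high, on the table to the right; origin at the centre of its underside; leave alone
- knife: loose spatula with a dark wooden handle, 240 mm long, lying on the table to the right; origin at its middle, underneath; leave alone
- cutter: loose white plastic disc, 60 mm across, 30 mm high, on the table to the left; origin at the centre of its underside; leave alone

How it is judged:
By the outcome, as a careful person would: the job done as asked, in the order asked, and still so for the second after the job is handed in, with the robot touching nothing.
It also fails if it takes over 54 s, if anything falls off the work surface, if the arm or the gripper's body presses on something with over 40 N, if the wrist force passes 120 N, or if a joint passes its speed limit or range.

## Working session

There is one attempt and no reset: what is moved stays moved. The work goes in short steps, Python scripts to look and compute and a shell command to move; the robot and the scene stay as the last step left them, time stands still between calls to the robot, and variables do not carry over. Pictures are saved under pics/ and viewed, and the job is handed in when it is done.

```bash
mkdir -p pics; ls; python3 - <<'E'
from cell import *
import cv2,numpy as np
s=observe();print(s); print(tip_reach)
for n in("side","top"):
    p,d=camera(n);cv2.imwrite(f"pics/{n}0.png",p[:,:,::-1]);np.save(f"pics/{n}0_d.npy",d);np.save(f"pics/{n}0_p.npy",p);print(n,camera_info(n),(d>0).mean())
E
```

```text
pics
{'t': 0.0, 'joint_pos': array([ 1.15100184e+00,  2.87204881e-01,  1.57817455e+00, -1.85739557e-05,
        1.27854689e+00, -1.50042950e-01]), 'qd': array([-0.00103275, -0.00046811, -0.00098956, -0.00017931,  0.00110513,
       -0.00151873]), 'joint_torque': array([-1.53274777e-03, -4.05983377e+01, -2.92624837e+01, -2.10560038e-04,
        5.81082510e-03,  8.96131297e-06]), 'eef_pos': array([0.17963819, 0.65003505, 0.24892228]), 'tool_rot': array([[-9.34897170e-04, -9.63838416e-01,  2.66485709e-01],
       [-2.13829038e-03,  2.66487143e-01,  9.63836101e-01],
       [-9.99997277e-01,  3.31263816e-04, -2.31010449e-03]]), 'contact_force': array([ 0.45145563,  0.44250627, -0.23843885]), 'wrist_torque': array([-0.02089641, -0.04188703, -0.0270606 ]), 'width': 1.0000278754088763}
0.019
side {'camera_matrix': array([[416.41002005,   0.        , 326.04516314],
       [  0.        , 416.41002005, 201.31040953],
       [  0.        ,   0.        ,   1.        ]]), 'k1': -0.035965390392264804, 'rvec': array([ 0.05465588, -2.83044021,  1.31168805]), 'tvec': array([0.51888892, 0.07086939, 1.36778937])} 0.99601953125
top {'camera_matrix': array([[420.87632839,   0.        , 316.2246147 ],
       [  0.        , 420.87632839, 196.04290575],
       [  0.        ,   0.        ,   1.        ]]), 'k1': 0.03864295845937766, 'rvec': array([ 2.18202398, -2.1849056 ,  0.13978183]), 'tvec': array([-0.02324334,  0.50992736,  1.1378066 ])} 0.9959765625
```

View pics/side0.png

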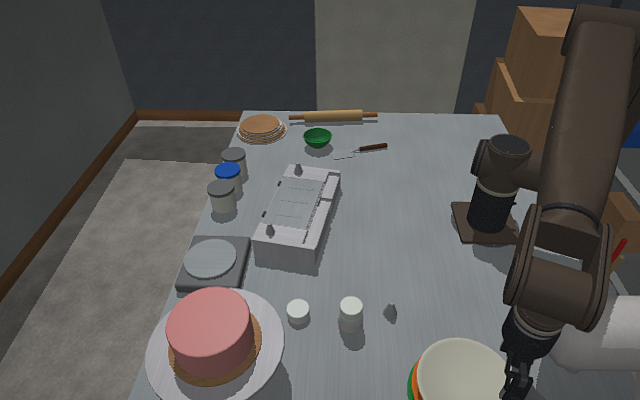

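View pics/top0.png

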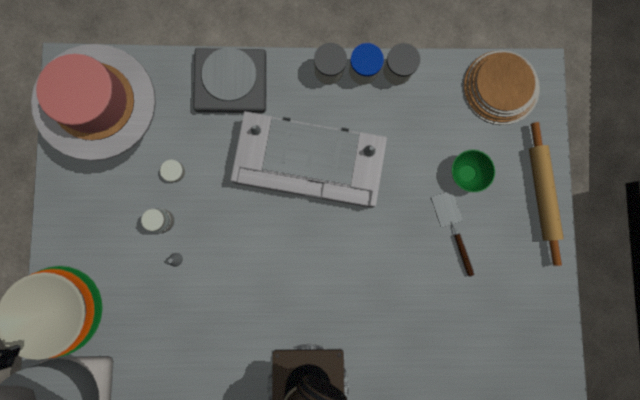

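The side view shows the case around (295,210). The top view has it at (232–386, 112–207), slightly turned, with its rail on the near edge and what may be a notch near (322,188). The arm is clear to the left.

```bash
cat > h.py <<'E'
import numpy as np,cv2
from cell import camera_info
def cloud(n,d):
    c=camera_info(n);K=c["camera_matrix"];R,_=cv2.Rodrigues(c["rvec"]);t=c["tvec"]
    v,u=np.mgrid[:400,:640]
    uv=np.stack([u,v],-1).reshape(-1,1,2).astype(float)
    n_=cv2.undistortPoints(uv,K,np.array([c["k1"],0,0,0,0.])).reshape(400,640,2)
    P=np.concatenate([n_,np.ones((400,640,1))],-1)*d[...,None]
    return (P-t)@R
def onplane(n,uv,z):
    c=camera_info(n);K=c["camera_matrix"];R,_=cv2.Rodrigues(c["rvec"]);t=c["tvec"]
    q=cv2.undistortPoints(np.array(uv,float).reshape(-1,1,2),K,np.array([c["k1"],0,0,0,0.])).reshape(-1,2)
    r=np.c_[q,np.ones(len(q))]@R; o=-R.T@t
    return o+r*((z-o[2])/r[:,2])[:,None]
E
python3 - <<'E'
from h import *
for n in("top","side"):
    d=np.load(f"pics/{n}0_d.npy");P=cloud(n,d);p=np.load(f"pics/{n}0_p.npy")
    roi=np.zeros((400,640),bool)
    if n=="top": roi[105:215,225:395]=1
    else: roi[155:270,245:350]=1
    tab=P[(np.abs(P[...,2])<.02)&(P[...,0]>.3)&(P[...,0]<.5)&(np.abs(P[...,1])<.2)]
    print(n,"table z",np.median(tab[:,2]))
    Q=P[roi&(P[...,2]>.03)&(P[...,2]<.09)]
    print(np.histogram(Q[:,2],bins=np.arange(.03,.092,.004)))
    m=roi&(P[...,2]>.064)&(P[...,2]<.085) if n=="top" else roi&(P[...,2]>.055)&(P[...,2]<.085)
    Q=P[roi&(P[...,2]>.045)&(P[...,2]<.085)]
    r=cv2.minAreaRect(Q[:,:2].astype(np.float32));print(r,cv2.boxPoints(r))
p=cv2.imread("pics/top0.png")[100:215,220:400];cv2.imwrite("pics/topc.png",cv2.resize(p,None,fx=4.4,fy=4.4,interpolation=cv2.INTER_CUBIC))
p=cv2.imread("pics/side0.png")[155:275,240:350];cv2.imwrite("pics/sidec.png",cv2.resize(p,None,fx=5,fy=5,interpolation=cv2.INTER_CUBIC))
E
```

```text
top table z -0.00027899824569476393
(array([ 120,  121,   29,   31,  142,  127,  358, 1166,  391, 1547, 5085,
       1385,   41,   21,   24]), array([0.03 , 0.034, 0.038, 0.042, 0.046, 0.05 , 0.054, 0.058, 0.062,
       0.066, 0.07 , 0.074, 0.078, 0.082, 0.086, 0.09 ]))
((0.6092350482940674, -0.005538389086723328), (0.39054423570632935, 0.1975277066230774), 79.89775085449219) [[ 0.47775063 -0.18045935]
 [ 0.67221594 -0.21510679]
 [ 0.74071944  0.16938257]
 [ 0.54625416  0.20403   ]]
side table z -0.0003721067589331127
(array([ 134,  113,   82,   78,  140,  114,  249,  655,  212,  824, 2533,
        331,   26,   21,   26]), array([0.03 , 0.034, 0.038, 0.042, 0.046, 0.05 , 0.054, 0.058, 0.062,
       0.066, 0.07 , 0.074, 0.078, 0.082, 0.086, 0.09 ]))
((0.6885237097740173, -0.026691704988479614), (0.41283610463142395, 0.36879193782806396), 79.77062225341797) [[ 0.47040108 -0.19708192]
 [ 0.83333105 -0.26257545]
 [ 0.9066464   0.14369851]
 [ 0.5437164   0.20919204]]
```

View pics/topc.png

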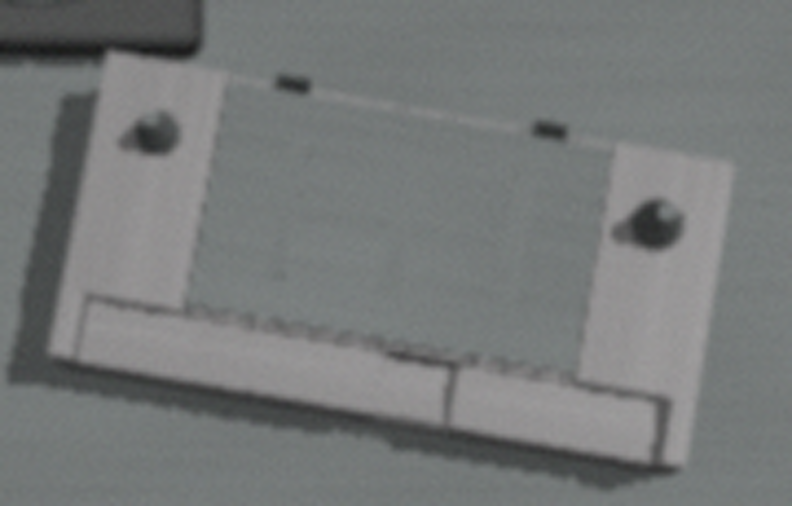

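View pics/sidec.png

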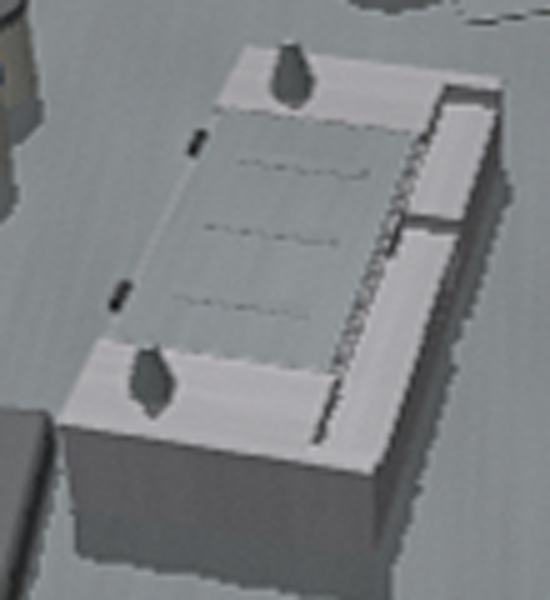

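```bash
python3 - <<'E'
from h import *
def est(n,cr,off,f):
    px=(np.array(cr)+.5)/f-.5+np.array(off)
    C=onplane(n,px,.072)
    print(n,C.round(4).tolist(), [round(float(np.linalg.norm(C[i]-C[(i+1)%4])),4) for i in range(4)])
    # rigid fit to case model: FL,FR,BR,BL
    M=np.array([[-.02,.195],[-.02,-.195],[.17,-.195],[.17,.195]])
    cm,cc=M.mean(0),C[:,:2].mean(0)
    H=(M-cm).T@(C[:,:2]-cc);th=np.arctan2(H[0,1]-H[1,0],H[0,0]+H[1,1])
    R=np.array([[np.cos(th),-np.sin(th)],[np.sin(th),np.cos(th)]])
    o=cc-R@cm;print(" yaw",th,"origin",o,"resid",(C[:,:2]-(M@R.T+o)).round(4).tolist())
est("top",[(50,357),(686,467),(733,160),(108,50)],(220,100),4.4)
est("side",[(373,473),(500,80),(250,46),(62,425)],(240,155),5)
print(onplane("top",(np.array([(447,395),(450,365),(445,425)])+.5)/4.4-.5+[220,100],.06))
print(onplane("side",(np.array([(405,218),(465,228)])+.5)/5-.5+[240,155],.06))
# depth-based top mask
d=np.load("pics/top0_d.npy");P=cloud("top",d)
roi=np.zeros((400,640),bool);roi[105:215,225:395]=1
m=(roi&(P[...,2]>.055)&(P[...,2]<.085)).astype(np.uint8)
Q=P[m>0];r=cv2.minAreaRect(Q[:,:2].astype(np.float32));print(r)
E
```

```text
top [[0.5459, 0.2028, 0.072], [0.4794, -0.1801, 0.072], [0.6683, -0.2121, 0.072], [0.7351, 0.1706, 0.072]] [0.3887, 0.1916, 0.3885, 0.1919]
 yaw -0.17156612162012244 origin [0.53326512 0.00809383] resid [[-0.001, -0.0008], [-0.0009, 0.0005], [0.0008, 0.001], [0.001, -0.0006]]
side [[0.5443, 0.2053, 0.072], [0.4782, -0.1759, 0.072], [0.6595, -0.2114, 0.072], [0.7282, 0.174, 0.072]] [0.3869, 0.1848, 0.3915, 0.1865]
 yaw -0.17531426051160634 origin [0.52870223 0.01106077] resid [[0.0013, -0.0013], [0.0032, 0.0016], [-0.0026, -0.0008], [-0.0019, 0.0005]]
[[ 0.52445579 -0.03638573  0.06      ]
 [ 0.54293473 -0.03829451  0.06      ]
 [ 0.50603738 -0.03509329  0.06      ]]
[[ 0.53849404 -0.03578054  0.06      ]
 [ 0.49860996 -0.02692908  0.06      ]]
((0.6092372536659241, -0.005538761615753174), (0.3905421793460846, 0.19751057028770447), 79.892822265625)
```

```bash
python3 -m crank '{"travel":[[0,-0.031,-0.023],[0,-0.031,-0.023],[0,-0.031,-0.023],[0,-0.031,-0.023],[0,-0.031,-0.023],[0,-0.031,-0.023],[0,-0.031,-0.023],[0,-0.031,-0.023]],"delta_rot":[[0,0,0],[0,0,0],[0,0,0],[0,0,0],[0,0,0],[0,0,0],[0,0,0],[0,0,0]]}' 0
```

```text
t: 0.77
eef_pos: [0.3703, 0.4053, 0.2498]
tool_rot: [[-0.001, -0.964, 0.266], [-0.0, 0.266, 0.964], [-1.0, 0.0, -0.001]]
contact_force: [0.4, 0.9, 0.2]
width: 0.0
```

```bash
python3 -m crank '{"travel":[[0,-0.03,-0.023],[0,-0.03,-0.023],[0,-0.03,-0.023],[0,-0.03,-0.023],[0,-0.03,-0.023],[0,-0.03,-0.023],[0,-0.03,-0.023],[0,0,0]],"delta_rot":[[0,0,0],[0,0,0],[0,0,0],[0,0,0],[0,0,0],[0,0,0],[0,0,0],[-0.0975,0,0]]}' 0
cat > loc.py <<'E'
from h import *
from cell import observe
o=np.array([.5315,.009]);th=-.173
ex=np.array([np.cos(th),np.sin(th)]);ey=np.array([-ex[1],ex[0]])
def st(tgt=None):
    s=observe();R=s["tool_rot"];p=s["eef_pos"];l=p[:2]-o
    print("t %.2f local x %.1f y %.1f tipz %.2f"%(s["t"],l@ex*1e3,l@ey*1e3,(p[2]+.019*R[2,0])*1e3),"F local",(s["contact_force"][:2]@ex).round(2),(s["contact_force"][:2]@ey).round(2),s["contact_force"][2].round(2),"M",s["wrist_torque"].round(2),"yaw err",(np.arctan2(R[1,2],R[0,2])-(th+np.pi/2)).round(4))
    if tgt is not None:
        w=np.r_[o+tgt[0]*ex+tgt[1]*ey,tgt[2]+.019]-p;print("travel",(R.T@w).round(4))
E
python3 -c "
from loc import *
st((-.003,.158,.085))"
```

```text
t: 1.43
eef_pos: [0.5324, 0.191, 0.2499]
tool_rot: [[0.001, -0.984, 0.176], [-0.002, 0.176, 0.984], [-1.0, -0.002, -0.002]]
contact_force: [-0.9, -0.1, 0.5]
width: -0.001
t 1.43 local x -30.4 y 179.4 tipz 230.91 F local -0.84 -0.25 0.46 M [0.04 0.04 0.01] yaw err -0.0037
travel [ 0.146  -0.0272 -0.021 ]
```

```bash
python3 -m crank '{"travel":[[0.02,-0.014,-0.0105],[0.02,-0.0135,-0.0105],[0.03,0,0],[0.03,0,0],[0.03,0,0],[0.016,0,0],[0,0,0]],"delta_rot":[[0,0,0],[0,0,0],[0,0,0],[0,0,0],[0,0,0],[0,0,0],[0,0,0]]}' 0
python3 - <<'E'
from loc import *
from cell import camera
st((-.003,.158,.060))
for n,(y,x) in dict(side=((155,275),(230,350)),top=((95,215),(215,400))).items():
    p,d=camera(n);cv2.imwrite(f"pics/{n}1.png",cv2.resize(p[y[0]:y[1],x[0]:x[1],::-1],None,fx=4.2,fy=4.2,interpolation=cv2.INTER_CUBIC))
E
```

```text
t: 2.02
eef_pos: [0.549, 0.1699, 0.0987]
tool_rot: [[-0.011, -0.985, 0.172], [-0.001, 0.172, 0.985], [-1.0, 0.01, -0.003]]
contact_force: [-0.6, -0.7, -1.0]
width: -0.003
t 2.02 local x -10.5 y 161.5 tipz 79.70 F local -0.46 -0.78 -1.04 M [0.01 0.04 0.02] yaw err 0.0004
travel [ 0.0196 -0.0077 -0.0035]
```

View pics/side1.png

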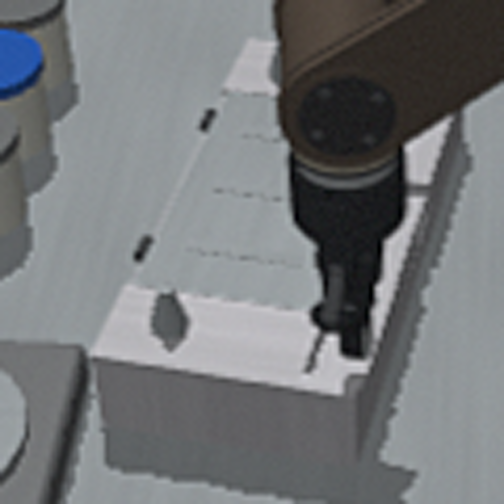

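View pics/top1.png

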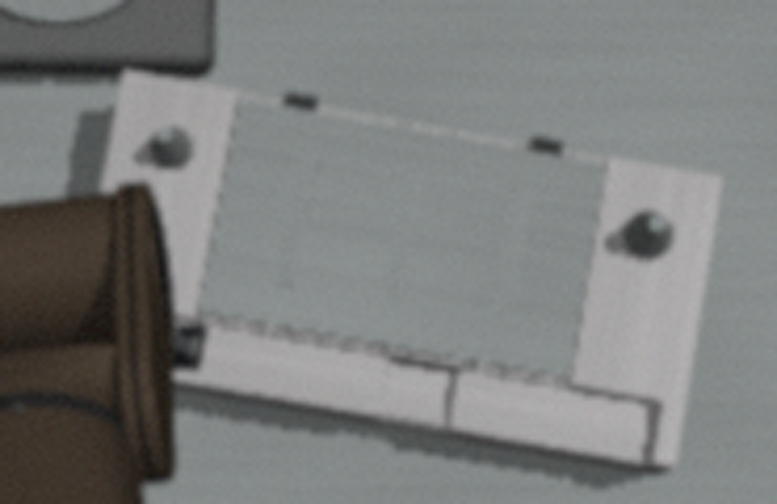

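The side crop shows the shut fingers above the left end of the rail, near (355,350). The top crop agrees at (190,345), and nothing is in contact. Next I'll come down gently.

```bash
python3 -m crank '{"travel":[[0,-0.004,-0.002],[0.005,-0.002,0],[0.005,0,0],[0.003,0,0],[0,0,0],[0,0,0]],"delta_rot":[[0,0,0],[0,0,0],[0,0,0],[0,0,0],[0,0,0],[0,0,0]]}' 0
python3 -c "
from loc import *
st((-.003,.158,.060))"
```

```text
t: 2.62
eef_pos: [0.5582, 0.1676, 0.0911]
tool_rot: [[-0.001, -0.985, 0.171], [-0.0, 0.171, 0.985], [-1.0, 0.001, -0.0]]
contact_force: [0.4, -0.5, 0.3]
width: 0.001
t 2.62 local x -1.0 y 160.8 tipz 72.13 F local 0.45 -0.41 0.28 M [-0.   -0.06 -0.  ] yaw err 0.0007
travel [ 0.0121  0.002  -0.0028]
```

```bash
python3 -m crank '{"travel":[[0.003,0.002,-0.002],[0.003,0,0],[0.002,0,0],[0.001,0,0],[0,0,0],[0,0,0]],"delta_rot":[[0,0,0],[0,0,0],[0,0,0],[0,0,0],[0,0,0],[0,0,0]]}' 0
python3 -c "
from loc import *
st((-.003,.158,.060))"
```

```text
t: 3.12
eef_pos: [0.5561, 0.166, 0.0822]
tool_rot: [[-0.0, -0.985, 0.171], [-0.0, 0.171, 0.985], [-1.0, 0.0, -0.0]]
contact_force: [0.2, -0.2, 0.5]
width: -0.0
t 3.12 local x -2.8 y 158.9 tipz 63.23 F local 0.25 -0.12 0.53 M [ 0.01 -0.01 -0.04] yaw err 0.0008
travel [ 0.0032  0.0002 -0.0009]
```

```bash
python3 -m crank '{"travel":[[0.001,0,0],[0.0005,0,0],[0.0005,0,0],[0,0,0],[0,0,0]],"delta_rot":[[0,0,0],[0,0,0],[0,0,0],[0,0,0],[0,0,0]]}' 0
python3 -c "
from loc import *
st((-.003,.158,.060))"
```

```text
t: 3.53
eef_pos: [0.5561, 0.166, 0.0803]
tool_rot: [[-0.0, -0.985, 0.171], [-0.0, 0.171, 0.985], [-1.0, 0.0, -0.0]]
contact_force: [-1.0, -0.2, -0.5]
width: 0.003
t 3.53 local x -2.8 y 158.8 tipz 61.31 F local -0.99 -0.41 -0.5 M [ 0.01  0.04 -0.07] yaw err 0.0007
travel [ 0.0013  0.0002 -0.0008]
```

```bash
python3 -m crank '{"travel":[[0.0005,0,0],[0.0005,0,0],[0,0,0],[0,0,0]],"delta_rot":[[0,0,0],[0,0,0],[0,0,0],[0,0,0]]}' 0
python3 -c "
from loc import *
st()"
```

```text
t: 3.87
eef_pos: [0.5561, 0.1659, 0.0793]
tool_rot: [[-0.0, -0.985, 0.171], [-0.0, 0.171, 0.985], [-1.0, 0.0, -0.0]]
contact_force: [-0.1, -0.3, -0.2]
width: 0.001
t 3.87 local x -2.8 y 158.8 tipz 60.26 F local -0.01 -0.33 -0.17 M [ 0.05 -0.02 -0.04] yaw err 0.0007
```

```bash
python3 -m crank '{"travel":[[0.0005,0,0],[0,0,0],[0,0,0]],"delta_rot":[[0,0,0],[0,0,0],[0,0,0]]}' 0
python3 -c "
from loc import *
st()"
```

```text
t: 4.12
eef_pos: [0.5562, 0.166, 0.0791]
tool_rot: [[0.0, -0.985, 0.171], [0.0, 0.171, 0.985], [-1.0, -0.0, 0.0]]
contact_force: [0.7, -0.6, 1.2]
width: 0.001
t 4.12 local x -2.7 y 158.9 tipz 60.08 F local 0.81 -0.48 1.17 M [-0.04  0.07 -0.02] yaw err 0.0007
```

```bash
python3 -m crank '{"travel":[[0.0003,0,0],[0,0,0],[0,0,0]],"delta_rot":[[0,0,0],[0,0,0],[0,0,0]]}' 0
python3 -c "
from loc import *
st()"
```

```text
t: 4.37
eef_pos: [0.5562, 0.166, 0.0791]
tool_rot: [[0.0, -0.985, 0.171], [-0.0, 0.171, 0.985], [-1.0, -0.0, 0.0]]
contact_force: [-2.1, -0.1, 4.4]
width: -0.001
t 4.37 local x -2.7 y 158.9 tipz 60.05 F local -2.04 -0.43 4.38 M [-0.02  0.36 -0.01] yaw err 0.0008
```

```bash

python3 -m crank '{"travel":[[0,0,-0.003],[0,0,-0.003],[0,0,-0.003],[0,0,-0.003]],"delta_rot":[[0,0,0],[0,0,0],[0,0,0],[0,0,0]]}' 0 >/dev/null; python3 -c "
from loc import *
st()"
```

```text
t 4.70 local x -2.2 y 147.0 tipz 60.04 F local 0.07 3.49 4.14 M [ 0.54 -0.08  0.03] yaw err 0.0004
```

```bash

python3 -m crank '{"travel":[[0,0,-0.004],[0,0,-0.004],[0,0,-0.004],[0,0,-0.004]],"delta_rot":[[0,0,0],[0,0,0],[0,0,0],[0,0,0]]}' 0 >/dev/null; python3 -c "
from loc import *
st()"
```

```text
t 5.03 local x -2.3 y 130.8 tipz 60.04 F local -0.09 3.79 5.89 M [ 0.63 -0.15  0.01] yaw err 0.0002
```

```bash

python3 -m crank '{"travel":[[0,0,-0.004],[0,0,-0.004],[0,0,-0.004],[0,0,-0.004]],"delta_rot":[[0,0,0],[0,0,0],[0,0,0],[0,0,0]]}' 0 >/dev/null; python3 -c "
from loc import *
st()"
```

```text
t 5.37 local x -2.3 y 114.8 tipz 60.03 F local -0.24 4.68 5.18 M [ 0.63 -0.09 -0.02] yaw err 0.0003
```

```bash

python3 -m crank '{"travel":[[0,0,-0.004],[0,0,-0.004],[0,0,-0.004],[0,0,-0.004]],"delta_rot":[[0,0,0],[0,0,0],[0,0,0],[0,0,0]]}' 0 >/dev/null; python3 -c "
from loc import *
st()"
```

```text
t 5.70 local x -2.3 y 98.8 tipz 60.08 F local -0.17 3.8 6.17 M [ 0.71 -0.1  -0.01] yaw err 0.0001
```

```bash

python3 -m crank '{"travel":[[0,0,-0.003],[0,0,-0.003]],"delta_rot":[[0,0,0],[0,0,0]]}' 0 >/dev/null; python3 -c "
from loc import *
st()"
```

```text
t 5.87 local x -2.3 y 92.8 tipz 60.07 F local -0.47 3.98 5.62 M [ 0.76 -0.11  0.03] yaw err 0.0
```

```bash

python3 -m crank '{"travel":[[0,0,-0.003],[0,0,-0.003]],"delta_rot":[[0,0,0],[0,0,0]]}' 0 >/dev/null; python3 -c "
from loc import *
st()"
```

```text
t 6.03 local x -2.3 y 86.9 tipz 60.08 F local -0.39 4.17 6.33 M [ 0.71 -0.1   0.02] yaw err 0.0001
```

```bash

python3 -m crank '{"travel":[[0,0,-0.003],[0,0,-0.003]],"delta_rot":[[0,0,0],[0,0,0]]}' 0 >/dev/null; python3 -c "
from loc import *
st()"
```

```text
t 6.20 local x -2.4 y 80.9 tipz 60.05 F local 0.44 4.07 5.47 M [ 0.68 -0.12 -0.04] yaw err 0.0001
```

```bash

python3 -m crank '{"travel":[[0,0,-0.003],[0,0,-0.003]],"delta_rot":[[0,0,0],[0,0,0]]}' 0 >/dev/null; python3 -c "
from loc import *
st()"
```

```text
t 6.37 local x -2.4 y 74.9 tipz 60.07 F local -0.36 3.9 5.48 M [ 0.72 -0.15 -0.06] yaw err 0.0001
```

```bash

python3 -m crank '{"travel":[[0,0,-0.003],[0,0,-0.003]],"delta_rot":[[0,0,0],[0,0,0]]}' 0 >/dev/null; python3 -c "
from loc import *
st()"
```

```text
t 6.53 local x -2.4 y 68.9 tipz 60.05 F local 0.66 3.55 5.84 M [ 0.74 -0.12  0.07] yaw err 0.0001
```

```bash

python3 -m crank '{"travel":[[0,0,-0.003],[0,0,-0.003]],"delta_rot":[[0,0,0],[0,0,0]]}' 0 >/dev/null; python3 -c "
from loc import *
st()"
```

```text
t 6.70 local x -2.4 y 62.9 tipz 60.05 F local 0.27 4.48 5.45 M [ 0.78 -0.09  0.  ] yaw err 0.0001
```

```bash

python3 -m crank '{"travel":[[0,0,-0.003],[0,0,-0.003]],"delta_rot":[[0,0,0],[0,0,0]]}' 0 >/dev/null; python3 -c "
from loc import *
st()"
```

```text
t 6.87 local x -2.4 y 56.9 tipz 60.05 F local -0.45 4.72 5.63 M [ 0.74 -0.11 -0.01] yaw err 0.0001
```

```bash

python3 -m crank '{"travel":[[0,0,-0.003],[0,0,-0.003]],"delta_rot":[[0,0,0],[0,0,0]]}' 0 >/dev/null; python3 -c "
from loc import *
st()"
```

```text
t 7.03 local x -2.4 y 50.9 tipz 60.07 F local 0.52 4.58 5.87 M [ 0.76 -0.11  0.03] yaw err 0.0
```

```bash

python3 -m crank '{"travel":[[0,0,-0.003],[0,0,-0.003]],"delta_rot":[[0,0,0],[0,0,0]]}' 0 >/dev/null; python3 -c "
from loc import *
st()"
```

```text
t 7.20 local x -2.4 y 44.9 tipz 60.05 F local -0.42 4.87 5.9 M [ 0.75 -0.13 -0.01] yaw err 0.0
```

```bash

python3 -m crank '{"travel":[[0,0,-0.003],[0,0,-0.003]],"delta_rot":[[0,0,0],[0,0,0]]}' 0 >/dev/null; python3 -c "
from loc import *
st()"
```

```text
t 7.37 local x -2.4 y 38.9 tipz 60.07 F local 0.24 4.54 5.74 M [ 0.82 -0.17 -0.01] yaw err 0.0
```

```bash

python3 -m crank '{"travel":[[0,0,-0.003],[0,0,-0.003]],"delta_rot":[[0,0,0],[0,0,0]]}' 0 >/dev/null; python3 -c "
from loc import *
st()"
```

```text
t 7.53 local x -2.4 y 32.9 tipz 60.04 F local -0.52 4.9 6.42 M [ 0.74 -0.18 -0.02] yaw err -0.0
```

```bash

python3 -m crank '{"travel":[[0,0,-0.003],[0,0,-0.003]],"delta_rot":[[0,0,0],[0,0,0]]}' 0 >/dev/null; python3 -c "
from loc import *
st()"
```

```text
t 7.70 local x -2.5 y 27.0 tipz 60.04 F local -0.92 6.16 5.36 M [ 0.81 -0.2  -0.01] yaw err 0.0
```

```bash

python3 -m crank '{"travel":[[0,0,-0.003],[0,0,-0.003]],"delta_rot":[[0,0,0],[0,0,0]]}' 0 >/dev/null; python3 -c "
from loc import *
st()"
```

```text
t 7.87 local x -2.5 y 21.0 tipz 60.03 F local -0.51 4.36 6.24 M [ 0.79 -0.12 -0.01] yaw err 0.0
```

```bash

python3 -m crank '{"travel":[[0,0,-0.003],[0,0,-0.003]],"delta_rot":[[0,0,0],[0,0,0]]}' 0 >/dev/null; python3 -c "
from loc import *
st()"
```

```text
t 8.03 local x -2.5 y 15.0 tipz 60.03 F local 0.15 5.17 5.74 M [ 0.83 -0.12  0.02] yaw err -0.0
```

```bash

python3 -m crank '{"travel":[[0,0,-0.003],[0,0,-0.003]],"delta_rot":[[0,0,0],[0,0,0]]}' 0 >/dev/null; python3 -c "
from loc import *
st()"
```

```text
t 8.20 local x -2.5 y 9.0 tipz 60.07 F local -0.93 4.93 6.63 M [ 0.81 -0.18  0.01] yaw err -0.0
```

```bash

python3 -m crank '{"travel":[[0,0,-0.003],[0,0,-0.003]],"delta_rot":[[0,0,0],[0,0,0]]}' 0 >/dev/null; python3 -c "
from loc import *
st()"
```

```text
t 8.37 local x -2.5 y 3.0 tipz 60.06 F local -1.06 5.33 5.76 M [ 0.83 -0.15  0.03] yaw err -0.0
```

```bash

python3 -m crank '{"travel":[[0,0,-0.002],[0,0,-0.002]],"delta_rot":[[0,0,0],[0,0,0]]}' 0 >/dev/null; python3 -c "
from loc import *
st()"
```

```text
t 8.53 local x -2.5 y -1.0 tipz 60.05 F local 0.68 4.76 5.92 M [ 0.83 -0.17  0.  ] yaw err -0.0001
```

```bash

python3 -m crank '{"travel":[[0,0,-0.002],[0,0,-0.002]],"delta_rot":[[0,0,0],[0,0,0]]}' 0 >/dev/null; python3 -c "
from loc import *
st()"
```

```text
t 8.70 local x -2.5 y -5.0 tipz 60.01 F local 0.2 4.02 5.78 M [ 0.87 -0.18  0.05] yaw err -0.0001
```

```bash

python3 -m crank '{"travel":[[0,0,-0.002],[0,0,-0.002]],"delta_rot":[[0,0,0],[0,0,0]]}' 0 >/dev/null; python3 -c "
from loc import *
st()"
```

```text
t 8.87 local x -2.6 y -9.1 tipz 59.89 F local 0.28 3.95 4.92 M [ 0.59 -0.17 -0.01] yaw err 0.0002
```

```bash

python3 -m crank '{"travel":[[0,0,-0.002],[0,0,-0.002]],"delta_rot":[[0,0,0],[0,0,0]]}' 0 >/dev/null; python3 -c "
from loc import *
st()"
```

```text
t 9.03 local x -3.9 y -14.0 tipz 58.39 F local 0.67 0.12 -0.33 M [-0.03 -0.01 -0.01] yaw err 0.0011
```

Contact was lost between y = -9 and -14 mm: the force fell from 5 N to 0 and the tip dropped 1.6 mm. This fits a notch from about 0 to -46 mm, which matches the line seen in the picture. I'll centre at about y = -23 mm and then press.

```bash

python3 -m crank '{"travel":[[0,-0.001,-0.003],[0,0,-0.003],[0,0,-0.003],[0,0,0]],"delta_rot":[[0,0,0],[0,0,0],[0,0,0],[0,0,0]]}' 0 >/dev/null; python3 -c "
from loc import *
st()"
```

```text
t 9.37 local x -1.9 y -22.9 tipz 59.13 F local -0.25 0.25 0.65 M [-0.04 -0.    0.06] yaw err 0.0001
```

```bash

python3 -m crank '{"travel":[[0.002,0,0],[0.002,0,0],[0.002,0,0],[0,0,0],[0,0,0]],"delta_rot":[[0,0,0],[0,0,0],[0,0,0],[0,0,0],[0,0,0]]}' 0 >/dev/null; python3 -c "
from loc import *
st()"
```

```text
t 9.78 local x -1.9 y -22.0 tipz 53.23 F local 0.39 0.75 -0.26 M [-0.07  0.01  0.01] yaw err 0.001
```

```bash

python3 -m crank '{"travel":[[0.001,0,0],[0.001,0,0],[0.001,0,0],[0.001,0,0],[0,0,0],[0,0,0]],"delta_rot":[[0,0,0],[0,0,0],[0,0,0],[0,0,0],[0,0,0],[0,0,0]]}' 0 >/dev/null; python3 -c "
from loc import *
st()"
```

```text
t 10.28 local x -1.6 y -22.1 tipz 49.89 F local -1.61 0.43 3.15 M [ 0.11  0.23 -0.02] yaw err 0.0008
```

```bash

python3 -m crank '{"travel":[[0.001,0,0],[0.001,0,0],[0.001,0,0],[0.001,0,0],[0,0,0],[0,0,0]],"delta_rot":[[0,0,0],[0,0,0],[0,0,0],[0,0,0],[0,0,0],[0,0,0]]}' 0 >/dev/null; python3 -c "
from loc import *
st()"
```

```text
t 10.78 local x -1.5 y -22.1 tipz 46.22 F local -2.58 -0.2 5.54 M [0.08 0.41 0.  ] yaw err 0.0007
```

```bash

python3 -m crank '{"travel":[[0.001,0,0],[0.001,0,0],[0.001,0,0],[0.001,0,0],[0,0,0],[0,0,0]],"delta_rot":[[0,0,0],[0,0,0],[0,0,0],[0,0,0],[0,0,0],[0,0,0]]}' 0 >/dev/null; python3 -c "
from loc import *
st()"
```

```text
t 11.28 local x -1.5 y -22.1 tipz 42.21 F local -2.02 -0.16 6.01 M [0.1  0.43 0.02] yaw err 0.0007
```

```bash

python3 -m crank '{"travel":[[0.001,0,0],[0.0005,0,0],[0,0,0],[0,0,0]],"delta_rot":[[0,0,0],[0,0,0],[0,0,0],[0,0,0]]}' 0 >/dev/null; python3 -c "
from loc import *
st()"
```

```text
t 11.62 local x -1.5 y -22.1 tipz 41.97 F local -6.08 0.25 13.09 M [0.15 1.02 0.  ] yaw err 0.001
```

```bash

python3 -m crank '{"travel":[[0.0008,0,0],[0,0,0],[0,0,0],[0,0,0]],"delta_rot":[[0,0,0],[0,0,0],[0,0,0],[0,0,0]]}' 0 >/dev/null; python3 -c "
from loc import *
st()"
```

```text
t 11.95 local x -1.4 y -22.1 tipz 41.89 F local -7.6 0.06 16.72 M [ 0.25  1.37 -0.  ] yaw err 0.0011
```

The key is on its stop: more force gave no more travel. Now I'll go straight up and away.

```bash

python3 -m crank '{"travel":[[-0.003,0,0],[-0.006,0,0],[-0.01,0,0],[-0.015,0,0],[-0.025,0,0],[-0.03,0,0],[-0.03,0,0],[-0.03,0,0]],"delta_rot":[[0,0,0],[0,0,0],[0,0,0],[0,0,0],[0,0,0],[0,0,0],[0,0,0],[0,0,0]]}' 0
python3 -m crank '{"travel":[[-0.02,0.035,0],[0,0.035,0],[0,0.015,0.02],[0,0,0.035],[0,0,0.035],[0,0,0.035],[0,0,0.03],[0,0,0]],"delta_rot":[[0,0,0],[0,0,0],[0,0,0],[0,0,0],[0,0,0],[0,0,0],[0,0,0],[0,0,0]]}' 0
```

```text
t: 12.62
eef_pos: [0.5257, -0.0125, 0.2087]
tool_rot: [[-0.0, -0.985, 0.171], [0.0, 0.171, 0.985], [-1.0, 0.0, -0.0]]
contact_force: [1.1, -0.5, -0.1]
width: -0.003
t: 13.28
eef_pos: [0.4691, 0.1587, 0.2278]
tool_rot: [[0.001, -0.986, 0.167], [0.002, 0.167, 0.986], [-1.0, -0.001, 0.002]]
contact_force: [-0.2, -0.9, 0.2]
width: -0.002
```

```bash

python3 -m crank '{"travel":[[0,0,0.035],[0,0,0.035],[0,0,0.035],[0,0,0.035],[0,0,0.03],[0,0,0.0],[0,0,0],[0,0,0]],"delta_rot":[[0,0,0],[0,0,0],[0,0,0],[0,0,0],[0,0,0],[0,0,0],[0,0,0],[0,0,0]]}' 0
python3 - <<'E'
from loc import *
from cell import camera
st()
for n in("side","top"):
    p,d=camera(n);cv2.imwrite(f"pics/{n}2.png",p[:,:,::-1]);P=cloud(n,d)
    p0=np.load(f"pics/{n}0_p.npy")
    P0=cloud(n,np.load(f"pics/{n}0_d.npy"))
    for lab,Q in(("before",P0),("after",P)):
        l=(Q[...,:2]-o);lx=l@ex;ly=l@ey
        for nm,a in(("lid",(.028,.045,-.1,.1)),("lidback",(.13,.155,-.1,.1)),("notch",(-.015,.01,-.038,-.008)),("rail",(-.012,.012,.03,.15))):
            m=(lx>a[0])&(lx<a[1])&(ly>a[2])&(ly<a[3])&(Q[...,2]<.12);print(n,lab,nm,m.sum(),np.median(Q[m][:,2]).round(4))
    if n=="top":
        df=cv2.absdiff(p,p0).max(2);cv2.imwrite("pics/diff.png",(df>40).astype(np.uint8)*255)
    y,x=((150,275),(230,360)) if n=="side" else ((95,215),(215,400))
    cv2.imwrite(f"pics/{n}2c.png",cv2.resize(p[y[0]:y[1],x[0]:x[1],::-1],None,fx=4.2,fy=4.2,interpolation=cv2.INTER_CUBIC))
E
```

```text
t: 13.95
eef_pos: [0.4979, 0.3215, 0.227]
tool_rot: [[-0.001, -0.985, 0.171], [-0.001, 0.171, 0.985], [-1.0, 0.0, -0.001]]
contact_force: [0.6, -0.5, 1.2]
width: 0.001
t 13.95 local x -86.9 y 302.0 tipz 208.03 F local 0.66 -0.38 1.23 M [-0.02 -0.01 -0.  ] yaw err 0.0007
side before lid 213 0.0714
side before lidback 297 0.0715
side before notch 35 0.05
side before rail 209 0.0596
side after lid 150 0.0818
side after lidback 292 0.0733
side after notch 0 nan
side after rail 194 0.0593
top before lid 471 0.0718
top before lidback 672 0.0721
top before notch 101 0.0496
top before rail 396 0.0595
top after lid 471 0.0822
top after lidback 661 0.0744
top after notch 97 0.042
top after rail 397 0.0597
  return _methods._mean(a, axis=axis, dtype=dtype,
  ret = ret.dtype.type(ret / rcount)
```

View pics/side2.png

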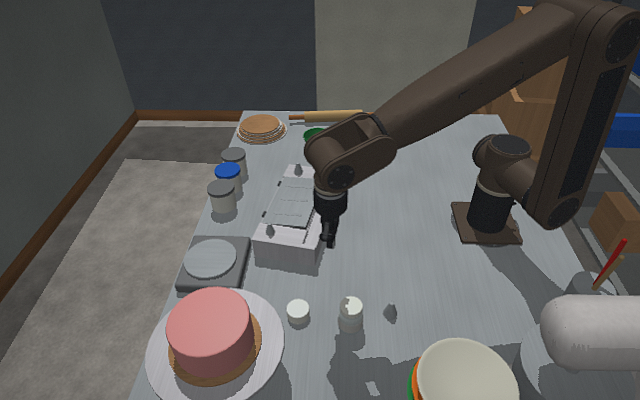

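View pics/top2.png

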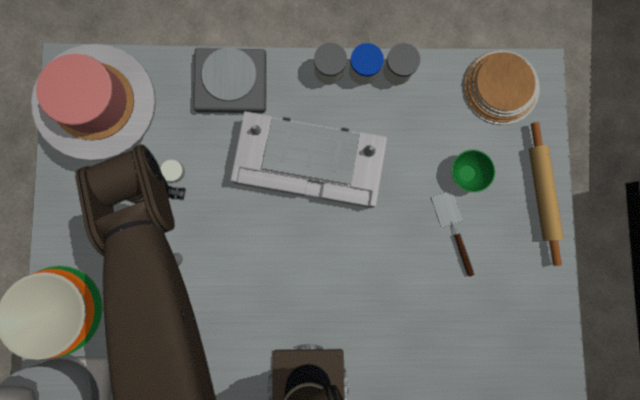

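View pics/side2c.png

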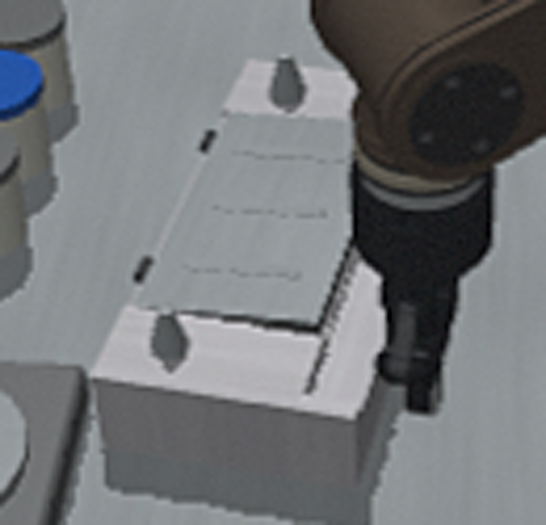

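The lid is ajar, with its front edge standing up at side-crop (320,325). The nozzles and the other objects are where they were, and the gripper is in the air clear of everything. The heights match a fully pressed key: the key top went from 49.6 to 42.0 mm, and the lid rose 10.4 mm at x ≈ 36 mm, where 0.08 rad predicts 10.4.

```bash
python3 -c "
from cell import hand_in
print(hand_in())"
```

```text
the job is handed in; nothing more can be done
None
```

The release key is pressed fully down and the lid has popped ajar. The job was handed in at about 14 s of the 54 s allowed.

- **Feeling for the notch:** I started with the fingers shut at the left end of the rail and slid along its top at about 5–6 N. Contact was lost at about y = -12 mm, which puts the middle of the notch near y = -23 mm, matching the edge seen in the pictures.
- **Pressing the key:** I pressed it down until it stopped moving. The fingertips were at 41.9 mm with about 17 N on them. I then went straight up and away without touching the lid.
- **Last checks:**
  - The top camera's depth shows the key's top going from 49.6 to 42.0 mm, 7.6 mm against the nominal 8 mm. That is within the camera's 2 mm calibration, and the fingertip height agrees with 8 mm.
  - The lid rose 10.4 mm just behind its front edge, the height expected for 0.08 rad.
  - The nozzles on the case and the visible loose objects look unmoved by eye; I did not measure their positions. The arm hid some of them in one view or the other.
  - The robot touches nothing.
- **Failed check:** the side camera could not see into the notch after the press because the arm was in the way, so it gave no second reading of the key.

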